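# Load a relay and hold its carrier against a sprung stop

### The arm

A 6-joint arm with a two-finger parallel gripper is mounted at the origin on the work surface. World frame = base frame: x ahead of the robot, y to its left, z up, the work surface at z = 0. Lengths are in mm, angles in rad, forces in N, time in s.
With the tool pointing down it reaches from about 400 to 925 mm from the base axis. Payload 12.5 kg.
Tool frame: the origin (TCP) lies midway between the tips of the shut fingers; the grasp point (between the pads) lies 19 mm behind it; z points along the fingers, y is the line along which they close (so a half turn about z gives the same grasp; the last joint's range is limited). The gripper opens to 95 mm and grips with 3 to 60 N. Pads are 20 mm wide; open, the fingers measure 119 mm over their backs; the gripper's body (75 mm by 180 mm) begins 59 mm behind the grasp point.
Start: joints at [-1.334, 0.491, 1.559, -0, 1.092, -0.106], TCP at [210.102, -588.646, 214.661] pointing down, gripper open.
Joint ranges: [-3.1, 3.1], [-0.84, 2.19], [0.05, 2.79], [-1.13, 4.28], [0.06, 2.93], [-2.69, 2.69]. Speed limits (rad/s): [2.22, 2.22, 2.79, 3.14, 3.14, 3.14].

### API

Orientations are given as [roll, pitch, yaw] about the fixed x, y, z axes, in that order (R = Rz(yaw) Ry(pitch) Rx(roll)).
In Python, from cell import state, viewer, env, models gives the robot as it stands. The module is installed in compiled form; this text tells all that it offers.
- The arm moves only by the tool arm_command, never from a script. Its argument "rows" is a list of rows, each a list of 2 entries, a list of its own where there are three numbers: the shift along the tool's x, y, z normalised to -1 to 1, where 1 is 0.25 m, then the turn about the tool's z normalised to -1 to 1, where 1 is pi rad. A call has exactly 5 rows; each row shifts and turns the commanded pose from where the row before left it, along the tool's axes as they then stand; what a row does not reach is not made up. A row lasts 1/10 s, in which the tool goes at most 50 mm and 8.59 degrees, less where a joint would pass 70% of its speed; a pose out of reach is approached as far as the arm can. A call with a number of a shift or a turn outside -1 to 1 is refused whole. A call with a gripper value outside its range is refused whole. "claw" is the opening, from 0 (shut) to 1 (fully open), set as the call begins (left out, the last holds). The fingers move at their own pace and stop on an object; the grip force is fixed at half the most. Time passes only in rows, so rows that do not move let the fingers close, or fill a call up. It gives the time, the measured TCP pose, the force, the opening and the grip force at its end, in the units of the state.
- state(): the state, without advancing time (a new reading comes with each control period).
- viewer.read_camera(name): name is "scene" or "top"; returns (picture, depth): 420x560x3 uint8, red, green, blue; 420x560 float32, mm along the optical axis (not along the pixel's ray), 0 where there is no reading.
- viewer.get_calibration(name): a dict with "camera_matrix" (3x3 intrinsics, pixels), "world_to_cam" (4x4, takes a point from world to camera coordinates). Camera axes: x right, y up, looking along -z (the intrinsics and any distortion apply to the point x, -y, -z); pixel columns grow to the right and rows downward; lengths in mm; the calibration is good to about 2 mm. A picture is of the moment at which its call begins. get_calibration takes no time and is no camera call.
- env.job_done(): hands the job in; it is judged then, once.
Trained networks look in the newest picture that a camera, given by its name, has taken for a name from the list of things; names that differ only in an ending like _2 or _b are one class to them, and where a whole thing is asked for, a point or a joint stands for the part that bears it (a point fixed in the world has none). Each returns a list of dicts, best first, with "confidence" (0 to 1); they miss things now and then, are a little off and sometimes report something else, mostly with a low value. They report only what shows in the picture. A call takes as long as a camera call. They do not tell look-alikes from the thing itself.
- models.search_frame(camera, label): "position" ([x, y, z] in mm, in world coordinates, good to about 4 mm: the middle of the surface that is visible of it).
- models.mark_of(camera, label): "position" ([x, y, z] in mm, in world coordinates, good to about 4 mm: a listed point, or the origin of a listed thing).
The state is a dict: "t": time; "joints": joint angles; "qvel": joint speeds; "tau": joint torques, N m; "eef_pos": TCP position; "tcp_rot": TCP orientation; "ft_force": force on the tool from outside, world axes, zero at the start; "moment": the same for the moment, N m; "opening": opening from 0.0 (shut) to 1.0 (fully open); "grip_force": force on a finger pad.
Only numpy, scipy, OpenCV 4.12 (cv2) and the standard library are available. Lean on these libraries where they do the work, as an engineer would, in place of code of your own. Each camera call takes 0.05 s, during which the arm holds its last target. There are 200 camera calls.

### The job

Drop the blue relay into the pocket of the white carrier on the wooden jig, and when it is fully home swing the orange lever shut over it. Then push the carrier along between its rails against the sprung steel stop until the black pointer stands in the green band (about 10 N), never driving the stop to the end of its travel, and finish while still holding that steady push, so that I can screw the carrier down. Leave the gear, tube stand, wash bottle and screwdriver where they are.

Things in the scene. Friction and masses are not known exactly. Their poses are not given: they have to be found in the camera images.
- jig: Fixed plywood jig board, 300 long (x) x 130 wide (y) x 18 thick, lying on the bench. Origin: centre of its underside; its x axis runs along the rails towards the sprung stop at the +x end, z up. Two wooden guide rails 10 high above the board leave a 49 wide channel (centred on y = 0, from x = -140 to +45) for the carrier. The stop's grey housing, 50 x 56 x 32 high, is centred at x = +118; on its white top is a green band across y, from x = +117 to +126.
- carrier: White plastic relay-socket carrier, loose (0.28 to 0.49 kg), resting on the jig board between the rails and free to slide along the jig's x; 90 long (x) x 46 wide (y), block 28 high, with a ridge 38 high along its rear (-x) 12. Origin: centre of its underside; axes as the jig's. Nose at x = +45. The pocket is centred at x = -10, 33 (x) x 27 (y), 14 deep, with a 3 chamfer at its mouth. Two ears up to 74 high at x = +33, y = +-17.5 carry the lever's hinge.
- pocket (a point): Centre of the pocket's floor in the carrier, 14 above the carrier's underside (its mouth is 14 higher). Axes as the carrier's.
- push_face (a point): Point in the middle of the carrier's flat upright rear (-x) face, 20 above the carrier's underside; the face is 46 wide and 38 high. Push here towards the carrier's +x.
- relay: Blue plug-in relay with a black foot, 30 (x) x 24 (y) x 46 high, about 50 g, standing upright on the bench. Origin: centre of its underside, z up. It fits the pocket either way round (long side along the carrier's x) and stands 32 proud of the block when home.
- lever (a joint): Angle (rad) of the orange locking lever: 0 = shut, lying level over the relay towards the carrier's -x, 66 above the carrier's underside (it clears a home relay by about 3 and cannot shut over one that is not home); pi/2 = upright; it starts at 1.8 to 2.1, leaning back towards the stop. It stays where it is left (about 0.03 N m of friction).
- lever_hinge (a point): The lever's hinge axis (along the carrier's y), 66 above the carrier's underside, at the carrier's x = +33.
- lever_tip (a point): Middle of the lever's cross tab, 66 from the hinge axis; the tab is 28 wide (y), 10 long and 6 thick, the lever's arm 14 wide and 5 thick.
- stop (a joint): How far (m) the sprung stop is pushed in along the jig's +x: 0 = free, 0.025 = end of travel. Spring about 800 N per m (10 N at 0.0125). The black pointer, a thin bar across y over the housing's white top, stands over the green band from 0.008 to 0.017.
- stop_face (a point): Centre of the front (-x) face of the stop's steel pad (8 thick x 52 wide x 30 high, top 32 above the board), 17 above the board's top, where the carrier's nose meets it; moves with the pad. At the start it is 20 to 55 from the nose.
- gear: Bystander: red plastic gear lying flat, 62 across, hub 22 high. Origin: centre of underside.
- tube_stand: Bystander: wooden block 55 x 55 x 30 with a capped glass tube of 29 diameter, 112 high overall. Origin: centre of underside.
- wash_bottle: Bystander: white plastic bottle, 68 diameter, 170 high. Origin: centre of underside.
- screwdriver: Bystander: screwdriver with red handle lying on the bench pointing roughly away from the robot, about 200 long, left of the jig.
Mind the look-alikes: they are no part of the job. Of the things that look like the relay, the largest one is meant. Leave any red look-alike of the carrier alone.

How it is judged (in metres and radians):
On the way, in this order (a step that is already met when the one before it is completed fails the run):
1. the relay is fully home in the pocket, the lever still open (z of relay in the frame of pocket between -0.003 and 0.0025 m and horizontal distance between relay and pocket below 0.004 m and angle between relay's own z axis and vertical below 0.1 rad and angle between the x axis of relay and the x axis of carrier, either way round below 0.15 rad and value of joint lever above 0.6 rad), for 0.2 s.
2. the lever is shut over the relay (z of relay in the frame of pocket between -0.003 and 0.0025 m and horizontal distance between relay and pocket below 0.004 m and angle between relay's own z axis and vertical below 0.1 rad and angle between the x axis of relay and the x axis of carrier, either way round below 0.15 rad and value of joint lever below 0.1 rad), for 0.2 s.
At the end, for the whole second after the job is handed in: The relay is home in the pocket (within 4 mm, depth within 2.5 mm, upright), the lever is shut (below 0.1 rad), and the robot is pushing the carrier, flat on the board, so that the stop is pushed in by 7 to 18 mm (pointer on the green band) with 4.5 to 16.5 N, steadily through the last second (all of step 2 and value of joint stop between 0.007 and 0.018 m and contact force between carrier and stop between 4.5 and 16.5 N and contact force between any of the fingers, the arm and carrier above 3 N and z of carrier in the frame of jig below 0.021 m); the arm keeps its last pose, push and grip.
It fails at once if the stop is driven to the end of its travel (value of joint stop above 0.0235 m).
It fails at once if the gear is disturbed (distance of gear from where it was at the start of the episode above 0.03 m).
It fails at once if the tube stand is disturbed (distance of tube_stand from where it was at the start of the episode above 0.03 m).
It fails at once if the wash bottle is disturbed (distance of wash_bottle from where it was at the start of the episode above 0.03 m).
It fails at once if the screwdriver is disturbed (distance of screwdriver from where it was at the start of the episode above 0.03 m).
It also fails if it takes over 58 s, if anything falls off the work surface, if the arm or the gripper's body presses on something with over 40 N, if the wrist force passes 120 N, or if a joint passes its speed limit or range.

## Working session

There is one attempt and no reset: what is moved stays moved. The work goes in short steps, Python scripts to look and compute and a tool call to move; the robot and the scene stay as the last step left them, time stands still between calls to the robot, and variables do not carry over. Pictures are saved under pics/ and viewed, at most 12 in all, crops included, and the job is handed in when it is done.

Besides the shell and the picture viewer there is one more tool, called after "Request:" as name(argument=value, ...), one argument or row to a line, values as JSON. arm_command: Moves the arm, as the interface text tells. Scaled input: -1 to 1 covers 0.25 m each way for a shift and pi rad each way for a turn. Its arguments: {"type":"object","properties":{"rows":{"type":"array","items":{"type":"array"}},"claw":{"type":"number"}},"required":["rows"]}

```bash
mkdir -p pics
cat > h.py <<'E'
import numpy as np, cv2
from cell import state, viewer, env, models
def world(cam, depth):
    c=viewer.get_calibration(cam); K=np.array(c["camera_matrix"]); T=np.linalg.inv(np.array(c["world_to_cam"]))
    v,u=np.mgrid[0:depth.shape[0],0:depth.shape[1]]
    P=np.stack([(u-K[0,2])/K[0,0]*depth,-(v-K[1,2])/K[1,1]*depth,-depth,np.ones_like(depth)],-1)
    return (P@T.T)[...,:3]
def snap(cam,name):
    p,d=viewer.read_camera(cam); np.savez('pics/'+name,p=p,d=d,w=world(cam,d)); cv2.imwrite(f'pics/{name}.png',p[...,::-1]); return p,world(cam,d)
E
python3 - <<'E'
from h import *
a,_=snap('scene','s0'); 
b,_=snap('top','t0')
for l in ['relay','carrier','pocket','push_face','lever_hinge','lever_tip','stop_face','jig','gear','tube_stand','wash_bottle','screwdriver']:
    print(l,[(np.round(r['position']).tolist(),round(r['confidence'],2)) for r in models.mark_of('top',l)])
s=state(); print(s)
for c in('scene','top'):
    print(viewer.get_calibration(c))
E
```

```text
relay [([459.0, -180.0, 3.0], 0.69), ([520.0, -209.0, 4.0], 0.66), ([526.0, -144.0, -0.0], 0.52)]
carrier [([816.0, 142.0, -4.0], 0.97), ([538.0, 107.0, 16.0], 0.79)]
pocket [([521.0, 118.0, 32.0], 0.63), ([817.0, 141.0, 11.0], 0.58)]
push_face [([856.0, 142.0, 21.0], 0.84), ([488.0, 126.0, 39.0], 0.7)]
lever_hinge [([569.0, 98.0, 87.0], 0.91), ([774.0, 136.0, 64.0], 0.7), ([576.0, 352.0, 2.0], 0.46)]
lever_tip [([581.0, 93.0, 149.0], 0.72), ([842.0, 139.0, 62.0], 0.49)]
stop_face [([600.0, 89.0, 30.0], 0.64)]
jig [([560.0, 100.0, 1.0], 0.72), ([492.0, 124.0, 37.0], 0.61)]
gear [([524.0, -290.0, 1.0], 0.78), ([576.0, 351.0, -1.0], 0.16)]
tube_stand [([662.0, -154.0, -0.0], 0.81)]
wash_bottle [([416.0, 368.0, -0.0], 0.87), ([581.0, 92.0, 148.0], 0.67)]
screwdriver [([577.0, 347.0, 2.0], 0.6)]
{'t': 0.7, 'joints': array([-1.33360106e+00,  4.90885582e-01,  1.55890265e+00, -6.79373906e-06,
        1.09173015e+00, -1.05611752e-01]), 'qvel': array([-0.00043306, -0.00100838, -0.00075972, -0.00064667, -0.00127225,
        0.00141418]), 'tau': array([ 5.34053615e-04, -6.12328720e+01, -2.58401
[... 731 characters left out ...]
     [ 7.31696181e-01, -4.22119361e-01,  5.35197107e-01,
        -1.68080261e+03],
       [ 0.00000000e+00,  0.00000000e+00,  0.00000000e+00,
         1.00000000e+00]])}
{'camera_matrix': array([[445.00305747,   0.        , 288.98208847],
       [  0.        , 445.00305747, 212.1488395 ],
       [  0.        ,   0.        ,   1.        ]]), 'world_to_cam': array([[-2.46463091e-02, -9.99658296e-01, -8.70924285e-03,
         4.59216337e+01],
       [ 9.90869920e-01, -2.55828871e-02,  1.32371889e-01,
        -6.05124561e+02],
       [-1.32549464e-01, -5.36724828e-03,  9.91161860e-01,
        -1.01638019e+03],
       [ 0.00000000e+00,  0.00000000e+00,  0.00000000e+00,
         1.00000000e+00]])}
```

View pics/t0.png

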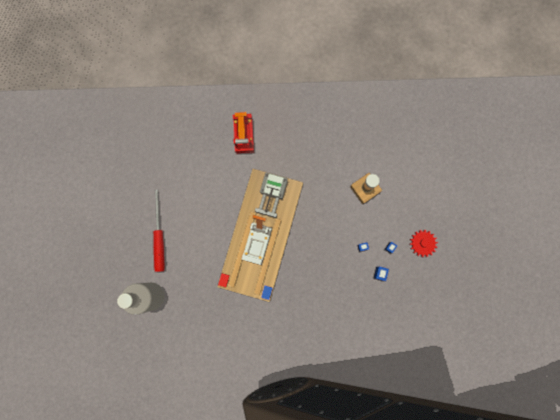

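View pics/s0.png

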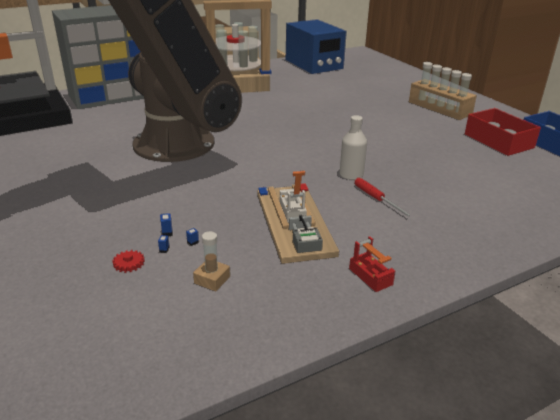

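Candidates for the relay in the top view: (382,273), (364,247) and (391,247). The largest is (382,273). The carrier is the white one at (257,240); the red look-alike is at (243,133). Next I'll measure both and take one close crop.

Run:
```python
from h import *
z=np.load('pics/t0.npz'); p,w=z['p'],z['w']
hsv=cv2.cvtColor(p,cv2.COLOR_RGB2HSV)
# relays: points with z>8
reg=np.zeros(p.shape[:2],bool); reg[235:285,350:402]=1
m=(w[...,2]>10)&reg
n,lab,st,c=cv2.connectedComponentsWithStats(m.astype(np.uint8))
for i in range(1,n):
    q=w[lab==i]; 
    if len(q)<5: continue
    zt=np.percentile(q[:,2],90); t=q[q[:,2]>zt-5]
    r=cv2.minAreaRect(t[:,:2].astype(np.float32)); print('relay?',np.round(c[i]),len(q),'ztop',zt.round(1),[np.round(x,1) for x in r], t.mean(0).round(1))
# jig
def pts(u0,u1,v0,v1,za,zb):
    s=w[v0:v1,u0:u1].reshape(-1,3); return s[(s[:,2]>za)&(s[:,2]<zb)]
q=pts(210,310,160,305,10,40)
r=cv2.minAreaRect(q[:,:2].astype(np.float32)); print('jig',[np.round(x,2) for x in r],len(q))
h,_=np.histogram(q[:,2],bins=np.arange(10,42,2)); print(h)
q=pts(235,280,195,270,40,62); 
r=cv2.minAreaRect(q[:,:2].astype(np.float32)); print('car',[np.round(x,2) for x in r],len(q), np.histogram(q[:,2],bins=np.arange(40,64,2)))
a=cv2.resize(p[160:310,205:315],(0,0),fx=4,fy=4,interpolation=2); b=cv2.resize(p[225:300,340:440],(0,0),fx=4,fy=4,interpolation=2)
o=np.zeros((600,790,3),np.uint8); o[:a.shape[0],:a.shape[1]]=a[:600]; b=b[:,:350]; o[:b.shape[0],440:440+b.shape[1]]=b
cv2.imwrite('pics/c0.png',o[...,::-1])
```

```text
relay? [362. 247.] 81 ztop 36.3 [array([498.8, -62.5]), array([ 17.5, 186. ]), np.float64(15.2)] [ 519.4 -139.1   51.6]
relay? [390. 247.] 94 ztop 36.1 [array([487.8, -98.9]), array([ 23.1, 250.5]), np.float64(15.2)] [ 516.4 -204.6   50.4]
relay? [380. 274.] 171 ztop 48.2 [array([ 456.1, -180.3]), array([24.3, 29.2]), np.float64(73.8)] [ 456.2 -180.2   46.5]
jig [array([558.86, 102.52]), array([130.86, 300.55]), np.float64(72.85)] 5348
[  10  102  569 1332 1303  512  151  218  419  337  191   70   38   60
   36]
car [array([571.11,  97.4 ]), array([ 50.86, 169.34]), np.float64(73.95)] 656 (array([ 27,  81, 148, 123,  81,  37,  36,  46,  51,  23,   3]), array([40, 42, 44, 46, 48, 50, 52, 54, 56, 58, 60, 62]))
```

View pics/c0.png

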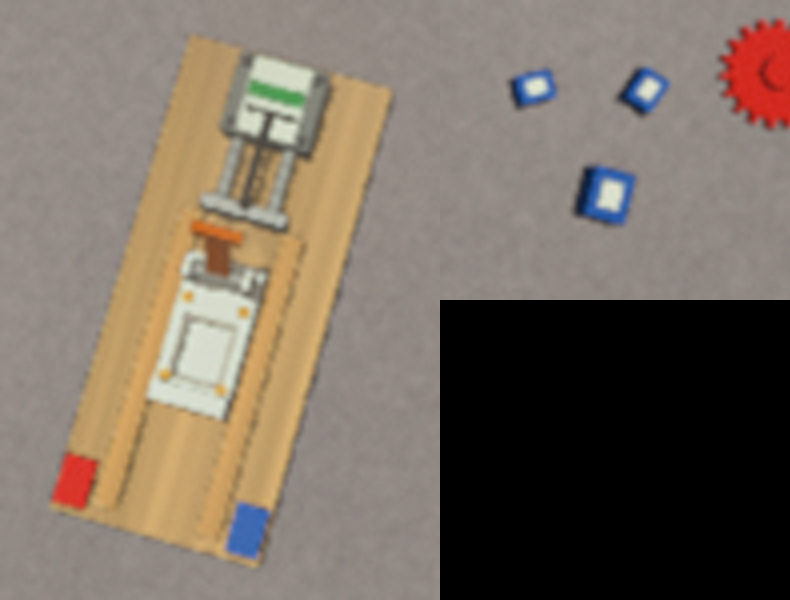

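The crop confirms it: the large relay is at (382,273), aligned roughly with the jig. The carrier has an empty pocket, with its lever leaning towards the stop. I'll compute the moves and the carrier's position in the jig frame.

```bash
cat >> h.py <<'E'
PSI=-0.2993; C=np.array([558.9,102.5,0])
def Rz(a): return np.array([[np.cos(a),-np.sin(a),0],[np.sin(a),np.cos(a),0],[0,0,1]])
def jig(P): return (np.asarray(P)-C)@Rz(PSI)       # world->jig
def wld(P): return np.asarray(P)@Rz(PSI).T+C
def move(target):  # shift in tool axes (units of 0.25 m) from now
    s=state(); y=s['tcp_rot'][2]; d=np.asarray(target)-s['eef_pos']
    v=np.array([d@[np.cos(y),np.sin(y),0],d@[np.sin(y),-np.cos(y),0],-d[2]])/250
    print('now',s['eef_pos'].round(1),s['tcp_rot'].round(3),'F',s['ft_force'].round(1),'shift',v.round(4),'mm',(v*250).round(1))
E
python3 - <<'E'
from h import *
z=np.load('pics/t0.npz'); p,w=z['p'],z['w']
m=np.zeros(p.shape[:2],bool); m[160:305,210:310]=1
hsv=cv2.cvtColor(p,cv2.COLOR_RGB2HSV); white=m&(hsv[...,1]<50)&(hsv[...,2]>150)
j=jig(w[white]); b=j[(j[:,2]>38)&(j[:,2]<62)&(j[:,0]<40)]
print(len(b))
for lo in range(-100,145,5):
    s=j[(j[:,0]>=lo)&(j[:,0]<lo+5)]
    if len(s): print(lo,len(s),np.median(s[:,2]).round(1),s[:,1].min().round(1),s[:,1].max().round(1))
for n,P in dict(push=[488,126,39],pocket=[521,118,32],hinge=[569,98,87],tip=[581,93,149],stop=[600,89,30],relay=[459,-180,3]).items(): print(n,jig(P).round(1))
E
```

```text
426
-100 1 1.3 95.7 95.7
-95 4 0.1 91.5 95.7
-90 1 0.7 93.9 93.9
-80 4 -0.3 -122.2 102.9
-75 6 55.8 -21.3 19.6
-70 55 55.9 -101.5 109.1
-65 45 56.1 -23.5 107.1
-60 44 45.2 -23.4 106.2
-55 31 35.2 -22.9 94.3
-50 49 32.8 -23.5 110.0
-45 45 33.4 -23.4 117.3
-40 53 31.8 -23.3 118.7
-35 46 33.3 -122.3 100.9
-30 46 34.0 -23.2 118.3
-25 53 33.1 -100.3 121.8
-20 54 43.8 -128.3 119.2
-15 45 45.7 -23.4 125.1
-10 33 44.5 -23.3 126.3
-5 48 45.2 -86.0 126.6
0 32 47.1 -85.4 130.1
5 22 88.6 -20.3 116.5
10 17 43.2 -74.4 115.2
15 18 42.8 -73.7 135.0
20 8 0.1 20.5 135.6
25 6 0.1 78.0 114.8
30 5 0.3 79.5 136.4
35 3 -1.2 -92.7 122.2
40 5 -0.2 -94.4 119.5
45 27 50.2 -25.2 23.4
50 33 50.1 -24.8 134.8
55 16 36.2 -24.4 135.7
60 30 -0.2 -18.7 148.8
65 19 1.4 -17.5 139.8
70 21 2.8 -18.7 152.7
75 22 1.7 -99.3 153.3
80 25 1.2 -85.5 153.9
85 19 1.1 -99.7 154.2
90 21 0.1 -95.4 149.9
95 46 48.3 -18.3 142.2
100 44 49.0 -19.6 144.8
105 39 49.3 -70.9 162.1
110 39 48.8 -20.3 154.9
115 32 47.9 -18.2 146.3
120 22 0.1 17.3 166.9
125 42 47.1 -75.2 146.9
130 39 48.4 -19.6 159.0
135 46 49.7 -19.3 130.6
140 11 48.0 -79.6 165.6
push [-74.7   1.6  39. ]
pocket [-40.8   3.6  32. ]
hinge [11.  -1.3 87. ]
tip [ 23.9  -2.6 149. ]
stop [43.3 -0.8 30. ]
relay [ -12.2 -299.4    3. ]
```

Request:
arm_command(
  rows=[
    [[0, 0, 0], 0.0406],
    [[0, 0, 0], 0.0406],
    [[0, 0, 0], 0.0406],
    [[0, 0, 0], 0.0406],
    [[0, 0, 0], 0.0406],
  ],
  claw=0.7,
)

```text
t: 1.2
eef_pos: [210.1, -588.6, 214.7]
tcp_rot: [3.142, -0.0, -0.3]
ft_force: [1.0, 0.0, -0.1]
opening: 0.706
grip_force: 0.0
```

Request:
arm_command(
  rows=[
    [[0.04, -0.18, 0], 0],
    [[0.04, -0.18, 0], 0],
    [[0.04, -0.18, 0], 0],
    [[0.04, -0.18, 0], 0],
    [[0.04, -0.18, 0], 0],
  ],
)

```text
t: 1.7
eef_pos: [323.9, -386.3, 214.8]
tcp_rot: [3.141, -0.0, -0.295]
ft_force: [0.4, -0.8, -0.5]
opening: 0.698
grip_force: 0.0
```

Request:
arm_command(
  rows=[
    [[0.05, -0.18, 0], 0],
    [[0.05, -0.18, 0], 0],
    [[0.05, -0.18, 0], 0],
    [[0.05, -0.18, 0], 0],
    [[0.05, -0.18, 0], 0],
  ],
)

```text
t: 2.2
eef_pos: [449.3, -189.1, 214.9]
tcp_rot: [3.141, -0.001, -0.295]
ft_force: [1.2, -1.1, 0.1]
opening: 0.701
grip_force: 0.0
```

```bash
python3 -c "
from h import *
move([456.2,-180.3,110]);print(state()['joints'])"
```

```text
now [ 449.3 -189.1  214.9] [ 3.141e+00 -1.000e-03 -2.950e-01] F [ 1.2 -1.1  0.1] shift [ 0.016  -0.0416  0.4196] mm [  4.  -10.4 104.9]
[-5.33837419e-01  2.95807134e-01  1.88647886e+00 -1.05027586e-04
  9.58589399e-01  1.33209038e+00]
```

Request:
arm_command(
  rows=[
    [[0.016, -0.0416, 0.15], 0],
    [[0, 0, 0.18], 0],
    [[0, 0, 0.18], 0],
    [[0, 0, 0.18], 0],
    [[0, 0, 0.093], 0],
  ],
)

```text
t: 2.7
eef_pos: [454.4, -181.4, 16.0]
tcp_rot: [-3.141, 0.003, -0.295]
ft_force: [-0.1, 0.7, 0.2]
opening: 0.703
grip_force: 0.0
```

Request:
arm_command(
  rows=[
    [[0, 0, 0], 0],
    [[0, 0, 0], 0],
    [[0, 0, 0], 0],
    [[0, 0, 0], 0],
    [[0, 0, 0], 0],
  ],
  claw=0,
)

```text
t: 3.2
eef_pos: [455.8, -182.3, 20.0]
tcp_rot: [3.141, -0.002, -0.295]
ft_force: [-0.2, 0.0, -1.0]
opening: 0.338
grip_force: 0.0
```

```bash
python3 -c "
from h import *
s=state();print(s['opening'],s['grip_force']);move([456.2,-180.3,130])"
```

```text
0.33800836982969673 0.0
now [ 455.8 -182.3   20. ] [ 3.141e+00 -2.000e-03 -2.950e-01] F [-0.2  0.  -1. ] shift [-0.0009 -0.0079 -0.4401] mm [  -0.2   -2.  -110. ]
```

Request:
arm_command(
  rows=[
    [[0, 0, 0], 0],
    [[0, 0, 0], 0],
    [[0, 0, 0], 0],
    [[0, 0, 0], 0],
    [[0, 0, 0], 0],
  ],
)

```text
t: 3.7
eef_pos: [455.7, -182.2, 19.5]
tcp_rot: [3.141, -0.001, -0.295]
ft_force: [-0.7, 0.3, 7.5]
opening: 0.249
grip_force: 30.0
```

Request:
arm_command(
  rows=[
    [[0, 0, -0.1], 0],
    [[0, 0, -0.18], 0],
    [[0, 0, -0.18], 0],
    [[0, 0, -0.18], 0],
    [[0, 0, -0.14], 0],
  ],
)

```text
t: 4.2
eef_pos: [455.4, -182.0, 216.7]
tcp_rot: [3.141, -0.002, -0.295]
ft_force: [-0.4, 0.2, -1.2]
opening: 0.249
grip_force: 30.0
```

```bash
python3 -c "
from h import *
s=state();print(s['opening'],s['grip_force']);move(wld([-39,0,215]))"
```

```text
0.24881381850218454 29.999360740184784
now [ 455.4 -182.   216.7] [ 3.141e+00 -2.000e-03 -2.950e-01] F [-0.4  0.2 -1.2] shift [-0.0905 -1.2097  0.0069] mm [ -22.6 -302.4    1.7]
```

Request:
arm_command(
  rows=[
    [[-0.01, -0.1, 0], 0],
    [[-0.01, -0.16, 0], 0],
    [[-0.01, -0.18, 0], 0],
    [[-0.01, -0.18, 0], 0],
    [[-0.01, -0.18, 0], 0],
  ],
)

```text
t: 4.7
eef_pos: [501.6, 14.7, 214.1]
tcp_rot: [3.142, -0.0, -0.295]
ft_force: [1.0, -0.7, -0.2]
opening: 0.252
grip_force: 30.0
```

Request:
arm_command(
  rows=[
    [[-0.01, -0.16, 0], 0],
    [[-0.01, -0.12, 0], 0],
    [[-0.01, -0.09, 0], 0],
    [[-0.01, -0.04, 0], 0.0014],
    [[0, 0, 0], 0],
  ],
)

```text
t: 5.2
eef_pos: [521.5, 114.7, 213.7]
tcp_rot: [3.141, 0.0, -0.298]
ft_force: [0.3, -0.7, -0.6]
opening: 0.251
grip_force: 30.0
```

```bash
python3 -c "
from h import *
move(wld([-39,0,120]))
p,w=snap('scene','s1')
q,w=snap('top','t1')
o=np.zeros((600,800,3),np.uint8)
o[:420,:400]=cv2.resize(p[120:260,230:363],(400,420),interpolation=2); o[:420,400:]=cv2.resize(q[150:318,195:355],(400,420),interpolation=2)
cv2.imwrite('pics/c1.png',o[...,::-1])"
```

```text
now [521.5 114.7 213.7] [ 3.141  0.    -0.298] F [ 0.3 -0.7 -0.6] shift [0.0013 0.0025 0.375 ] mm [ 0.3  0.6 93.7]
```

View pics/c1.png

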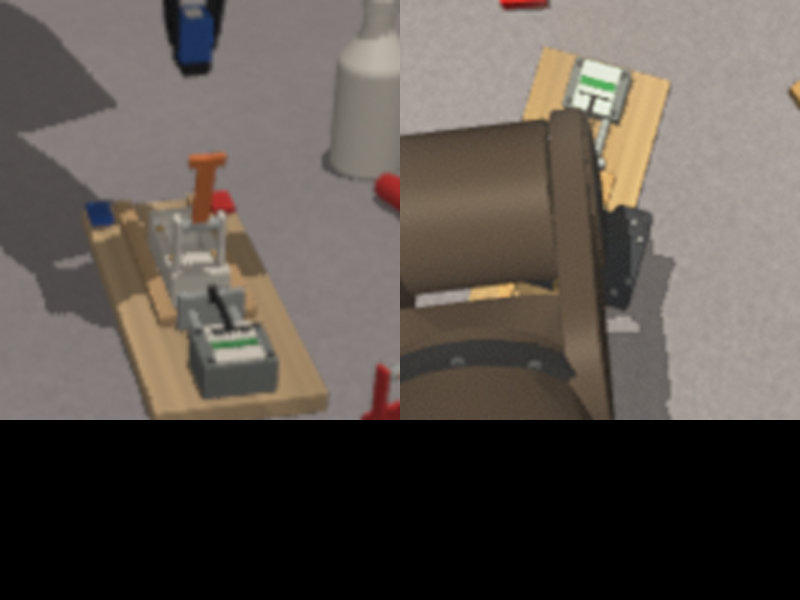

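The scene view shows the relay upright in the fingers above the carrier, with the lever leaning back. The top view is blocked by the arm. I'll check the relay's position relative to the carrier using the scene depth.

Run:
```python
from h import *
z=np.load('pics/s1.npz'); p,w=z['p'],z['w']; z0=np.load('pics/s0.npz'); p0,w0=z0['p'],z0['w']
hsv=cv2.cvtColor(p,cv2.COLOR_RGB2HSV)
J=jig(w); m=np.zeros(p.shape[:2],bool); m[120:150,280:310]=1
b=m&(hsv[...,0]>100)&(hsv[...,0]<130)&(hsv[...,1]>120)
q=J[b]; print('relay',len(q),np.percentile(q,[2,10,50,90,98],axis=0).round(1).tolist())
lo=m&(J[...,2]>185)&(J[...,2]<262)&(abs(J[...,0]+39)<40)&(abs(J[...,1])<40); q=J[lo]; print('all low',len(q),np.percentile(q,[2,10,50,90,98],axis=0).round(1).tolist())
J0=jig(w0)
h0=cv2.cvtColor(p0,cv2.COLOR_RGB2HSV); s=(h0[...,1]<60)&(abs(J0[...,1])<40)
for n,c in dict(ridge=(J0[...,2]>51)&(J0[...,2]<60)&(J0[...,0]<-40),block=(J0[...,2]>42)&(J0[...,2]<50)&(J0[...,0]<25)&(J0[...,0]>-90),house=(J0[...,2]>45)&(J0[...,0]>70)&(J0[...,0]<160)).items():
    q=J0[s&c]; print(n,len(q),np.percentile(q,[2,10,50,90,98],axis=0).round(1).tolist())
q=J0[(J0[...,2]>12)&(abs(J0[...,1])<90)&(abs(J0[...,0])<170)&(J0[...,2]<26)][:,:2]; print('jig',[np.round(x,1) for x in cv2.minAreaRect(q.astype(np.float32))])
```

```text
relay 171 [[-32.7, -12.7, 205.7], [-27.9, -10.9, 209.5], [-24.4, -1.1, 224.2], [-21.7, 9.0, 238.5], [-20.6, 10.7, 241.2]]
all low 395 [[-49.5, -20.6, 196.8], [-40.1, -17.0, 203.9], [-26.7, -2.0, 229.5], [-22.1, 13.4, 245.1], [-21.0, 18.8, 251.5]]
ridge 53 [[-996.5, -24.0, 52.2], [-70.1, -21.6, 52.5], [-61.2, -7.1, 55.5], [-56.6, 8.0, 58.4], [-55.7, 27.8, 59.5]]
block 233 [[-61.5, -24.1, 42.2], [-51.6, -22.8, 43.0], [-2.8, -5.3, 45.7], [18.1, 15.4, 47.8], [21.1, 20.1, 49.6]]
house 352 [[79.1, -28.5, 45.5], [97.6, -25.0, 46.7], [121.1, -3.1, 49.7], [142.3, 19.2, 55.4], [144.6, 23.5, 58.1]]
jig [array([ 2.5, -1.2]), array([130.8, 306.7]), np.float64(90.0)]
```

Request:
arm_command(
  rows=[
    [[0, 0.0025, 0.08], 0],
    [[0, 0, 0.14], 0],
    [[0, 0, 0.14], 0],
    [[0, 0, 0.1], 0],
    [[0, 0, 0.05], 0],
  ],
)

```text
t: 5.8
eef_pos: [520.8, 112.0, 84.6]
tcp_rot: [3.14, 0.002, -0.301]
ft_force: [0.4, 0.3, -0.3]
opening: 0.252
grip_force: 30.0
```

Request:
arm_command(
  rows=[
    [[0, 0, 0.02], 0],
    [[0, 0, 0.016], 0],
    [[0, 0, 0.016], 0],
    [[0, 0, 0.008], 0],
    [[0, 0, 0], 0],
  ],
)

```text
t: 6.3
eef_pos: [521.8, 113.4, 71.7]
tcp_rot: [-3.141, -0.001, -0.299]
ft_force: [0.2, -0.7, -0.1]
opening: 0.25
grip_force: 30.0
```

```bash
python3 -c "
from h import *
move(wld([-39,0,51.5])); print(state()['moment'])"
```

```text
now [521.8 113.4  71.7] [-3.141e+00 -1.000e-03 -2.990e-01] F [ 0.2 -0.7 -0.1] shift [-0.0012 -0.0021  0.0807] mm [-0.3 -0.5 20.2]
[0.11932129 0.02819622 0.04247075]
```

Request:
arm_command(
  rows=[
    [[0, 0, 0.01], 0],
    [[0, 0, 0.01], 0],
    [[0, 0, 0.01], 0],
    [[0, 0, 0.01], 0],
    [[0, 0, 0], 0],
  ],
)

```text
t: 6.8
eef_pos: [522.0, 113.4, 61.9]
tcp_rot: [-3.141, -0.001, -0.299]
ft_force: [-1.3, -0.8, 9.9]
opening: 0.252
grip_force: 30.0
```

Run:
```python
from h import *
p,w=snap('scene','s2'); J=jig(w)
print(state()['moment'].round(3),state()['ft_force'].round(2))
hsv=cv2.cvtColor(p,cv2.COLOR_RGB2HSV)
m=np.zeros(p.shape[:2],bool); m[150:250,260:350]=1
b=m&(hsv[...,0]>100)&(hsv[...,0]<130)&(hsv[...,1]>120)&(J[...,0]>-60)&(J[...,0]<0)&(abs(J[...,1])<30)
q=J[b]; print('relay',len(q),np.percentile(q,[2,10,50,90,98],axis=0).round(1).tolist())
s=m&(hsv[...,1]<70)&(hsv[...,2]>90)&(J[...,2]>42)&(J[...,2]<50)&(J[...,0]<28)&(abs(J[...,1])<30)
q=J[s];print('block',len(q),np.percentile(q,[2,10,50,90,98],axis=0).round(1).tolist())
cv2.imwrite('pics/c2.png',cv2.resize(p[150:240,255:355],(800,600),interpolation=cv2.INTER_CUBIC)[...,::-1])
```

```text
[-0.025  0.432  0.037] [-1.16 -0.84  9.53]
relay 32 [[-28.9, -13.2, 52.5], [-25.8, -12.8, 54.5], [-23.6, -6.1, 81.6], [-21.1, 2.1, 88.2], [-19.9, 5.7, 89.6]]
block 219 [[-60.0, -24.1, 42.6], [-41.1, -22.6, 43.5], [-0.4, -3.7, 46.3], [18.9, 16.4, 48.2], [21.5, 20.9, 49.2]]
```

View pics/c2.png

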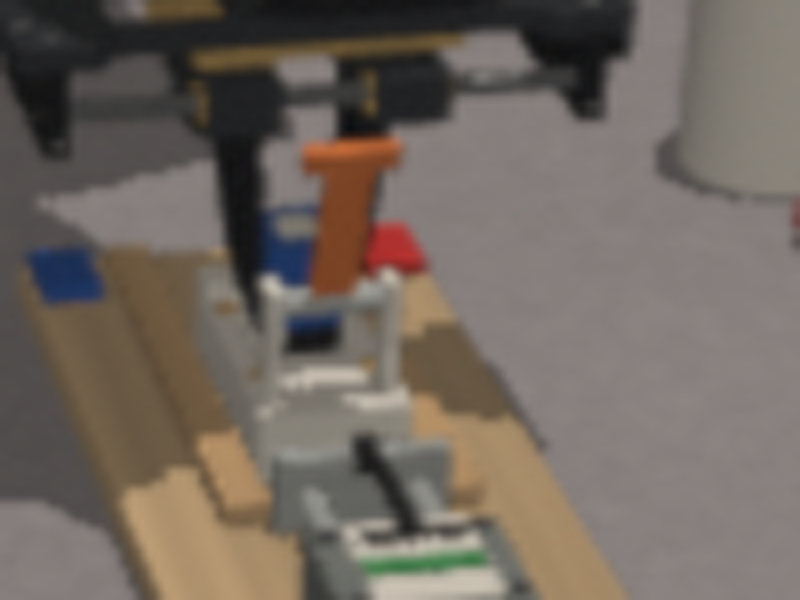

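Request:
arm_command(
  rows=[
    [[0.004, 0, 0.001], 0],
    [[0.004, 0, 0.001], 0],
    [[0, 0, 0], 0],
    [[0, 0, 0], 0],
    [[0, 0, 0], 0],
  ],
)

```text
t: 7.35
eef_pos: [522.8, 113.1, 61.4]
tcp_rot: [3.141, 0.001, -0.299]
ft_force: [-4.9, 1.7, 12.7]
opening: 0.254
grip_force: 30.0
```

```bash
python3 -c "
from h import *
s=state();print(s['ft_force']@Rz(PSI),s['moment']@Rz(PSI));move(wld([-39,0,51.5]))"
```

```text
[-5.18375967  0.14718689 12.70359608] [ 0.11556413  1.50792481 -0.00912763]
now [522.8 113.1  61.4] [ 3.141e+00  1.000e-03 -2.990e-01] F [-4.9  1.7 12.7] shift [-0.0054 -0.0022  0.0398] mm [-1.3 -0.5  9.9]
```

Request:
arm_command(
  rows=[
    [[-0.006, 0, 0], 0],
    [[-0.006, 0, 0], 0],
    [[0, 0, 0], 0],
    [[0, 0, 0], 0],
    [[0, 0, 0], 0],
  ],
)

```text
t: 7.85
eef_pos: [522.1, 113.5, 61.9]
tcp_rot: [-3.141, -0.003, -0.299]
ft_force: [2.0, -2.5, 11.0]
opening: 0.25
grip_force: 30.0
```

```bash
python3 -c "
from h import *
s=state();print(s['ft_force']@Rz(PSI),s['moment']@Rz(PSI));move(wld([-39,0,51.5]))"
```

```text
[ 2.62109737 -1.83121836 11.00530806] [-0.27252131 -0.2266844   0.00539969]
now [522.1 113.5  61.9] [-3.141e+00 -3.000e-03 -2.990e-01] F [ 2.  -2.5 11. ] shift [-0.0022 -0.0012  0.0416] mm [-0.6 -0.3 10.4]
```

Request:
arm_command(
  rows=[
    [[0, 0, -0.006], 0],
    [[0.004, 0.006, -0.002], 0],
    [[0, 0.004, 0], 0],
    [[0, 0, 0.006], 0],
    [[0, 0, 0.004], 0],
  ],
)

```text
t: 8.35
eef_pos: [520.9, 110.9, 61.8]
tcp_rot: [3.142, -0.001, -0.299]
ft_force: [-7.5, -1.4, 36.3]
opening: 0.249
grip_force: 30.0
```

```bash
python3 -c "
from h import *
s=state();print(s['ft_force']@Rz(PSI),s['moment']@Rz(PSI));move(wld([-39,0,51.5]))"
```

```text
[-6.75453437 -3.52758448 36.29637101] [-1.01730042  1.42567263 -0.02029425]
now [520.9 110.9  61.8] [ 3.142e+00 -1.000e-03 -2.990e-01] F [-7.5 -1.4 36.3] shift [-0.001  -0.0129  0.0412] mm [-0.2 -3.2 10.3]
```

Request:
arm_command(
  rows=[
    [[0, 0, -0.016], 0],
    [[0, -0.008, 0], 0],
    [[0, -0.008, 0], 0],
    [[0, 0, 0], 0],
    [[0, 0, 0], 0],
  ],
)

```text
t: 8.85
eef_pos: [521.9, 114.9, 64.0]
tcp_rot: [3.141, 0.0, -0.299]
ft_force: [-0.0, -0.4, 0.2]
opening: 0.249
grip_force: 30.0
```

Run:
```python
from h import *
s=state();print(s['ft_force']@Rz(PSI),s['moment']@Rz(PSI));move(wld([-39,0,51.5]))
p,w=snap('top','t3')
cv2.imwrite('pics/c3.png',cv2.resize(p[190:290,210:330],(720,600),interpolation=cv2.INTER_CUBIC)[...,::-1])
# refine jig axis from first top image: rails/board, carrier sides
z=np.load('pics/t0.npz'); p,w=z['p'],z['w']; J=jig(w); hsv=cv2.cvtColor(p,cv2.COLOR_RGB2HSV)
wh=(hsv[...,1]<45)&(hsv[...,2]>150)&(J[...,2]>25)&(J[...,2]<60)&(abs(J[...,1])<30)
for a in range(-76,20,8):
    q=J[wh&(J[...,0]>=a)&(J[...,0]<a+8)]; print(a,len(q),q[:,1].min().round(1),q[:,1].max().round(1),np.median(q[:,2]).round(1))
# pocket outline : intensity profile
fl=(J[...,2]>27)&(J[...,2]<37)&wh&(J[...,0]>-65)&(J[...,0]<-15)&(abs(J[...,1])<20)
q=J[fl]; print('floor',len(q),np.percentile(q,[1,5,50,95,99],axis=0).round(1).tolist(), [np.round(x,1) for x in cv2.minAreaRect(q[:,:2].astype(np.float32))])
```

```text
[ 0.09550232 -0.38207017  0.23987293] [0.00902053 0.04551913 0.03147514]
now [521.9 114.9  64. ] [ 3.141  0.    -0.299] F [-0.  -0.4  0.2] shift [-0.0001  0.0038  0.05  ] mm [-0.   1.  12.5]
-76 22 -23.3 19.6 55.4
-68 68 -23.5 21.4 56.0
-60 47 -23.4 21.4 45.2
-52 63 -23.5 20.2 33.1
-44 65 -23.4 20.9 33.8
-36 66 -23.4 20.5 33.6
-28 68 -23.3 21.3 34.5
-20 67 -23.4 21.3 45.4
-12 48 -23.3 20.9 45.3
-4 49 -22.7 21.3 45.7Traceback (most recent call last):
  File "<stdin>", line 9, in <module>
    return umr_minimum(a, axis, None, out, keepdims, initial, where)
ValueError: zero-size array to reduction operation minimum which has no identity
```

Request:
arm_command(
  rows=[
    [[0, 0, 0.004], 0],
    [[0, 0, 0.004], 0],
    [[0, 0, 0.004], 0],
    [[0, 0, 0], 0],
    [[0, 0, 0], 0],
  ],
)

```text
t: 9.4
eef_pos: [522.2, 114.8, 61.9]
tcp_rot: [-3.141, -0.0, -0.299]
ft_force: [-1.8, -0.5, 8.2]
opening: 0.25
grip_force: 30.0
```

Run:
```python
from h import *
s=state();print(s['ft_force']@Rz(PSI),s['moment']@Rz(PSI));move(wld([-39,0,51.5]))
z=np.load('pics/t0.npz'); p,w=z['p'],z['w']; J=jig(w)
fl=(J[...,2]>27)&(J[...,2]<37)&(J[...,0]>-60)&(J[...,0]<-15)&(abs(J[...,1])<16)
q=J[fl]; print('floor',len(q),np.percentile(q,[1,5,50,95,99],axis=0).round(1).tolist(), [np.round(x,1) for x in cv2.minAreaRect(q[:,:2].astype(np.float32))])
for n,v in dict(rails=(J[...,2]>24)&(J[...,2]<32)&(J[...,0]>-140)&(J[...,0]<-90)&(abs(J[...,1])<45)).items():
    h=J[v][:,1]; print(n,np.sort(h[h<0]).round(0)[[0,-1]],np.sort(h[h>0]).round(0)[[0,-1]],len(h))
```

```text
[-1.57353092 -1.04279921  8.15986628] [-0.17633022  0.45592706  0.01126027]
now [522.2 114.8  61.9] [-3.141 -0.    -0.299] F [-1.8 -0.5  8.2] shift [-0.0011  0.0036  0.0417] mm [-0.3  0.9 10.4]
floor 156 [[-52.5, -12.6, 27.4], [-51.3, -11.5, 29.1], [-36.1, 0.8, 31.5], [-21.5, 12.5, 35.4], [-20.3, 13.3, 36.4]] [array([-36.4,   0.3]), array([32.7, 26.2]), np.float64(0.2)]
rails [-44. -19.] [ 0. 45.] 263
```

View pics/c3.png

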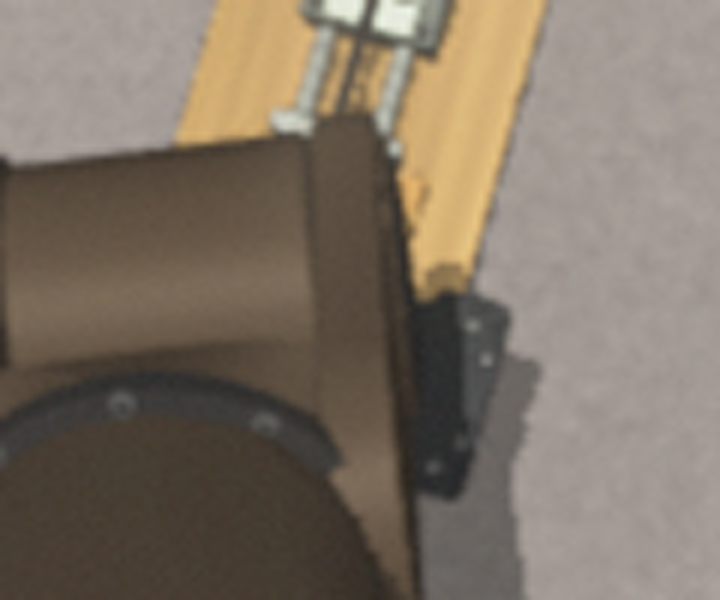

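Contact depth doesn't change with y, so the block is in x: the relay's rear edge is on the pocket's rear chamfer. Re-reading the pocket floor puts its centre nearer −37, so I'll lift, go +2.5 mm in x and try again.

Request:
arm_command(
  rows=[
    [[0, 0, -0.012], 0],
    [[0.01, 0.003, 0], 0],
    [[0, 0, 0.004], 0],
    [[0, 0, 0.006], 0],
    [[0, 0, 0.006], 0],
  ],
)

```text
t: 9.9
eef_pos: [524.1, 113.3, 60.1]
tcp_rot: [3.141, 0.0, -0.299]
ft_force: [-0.9, -0.0, -1.2]
opening: 0.253
grip_force: 30.0
```

Run:
```python
from h import *
s=state();print(s['ft_force']@Rz(PSI),s['moment']@Rz(PSI));move(wld([-39,0,51.5]))
```

```text
[-0.85632931 -0.27485604 -1.21178888] [ 0.0320875   0.04616527 -0.00519037]
now [524.1 113.3  60.1] [ 3.141  0.    -0.299] F [-0.9 -0.  -1.2] shift [-0.0103  0.0003  0.0342] mm [-2.6  0.1  8.6]
```

It's in: 60.1 with no force. I'll keep going down to the floor.

Request:
arm_command(
  rows=[
    [[0, 0, 0.008], 0],
    [[0, 0, 0.008], 0],
    [[0, 0, 0.008], 0],
    [[0, 0, 0.006], 0],
    [[0, 0, 0.004], 0],
  ],
)

```text
t: 10.4
eef_pos: [524.2, 113.3, 51.7]
tcp_rot: [3.141, 0.0, -0.299]
ft_force: [0.1, -0.5, -0.8]
opening: 0.251
grip_force: 30.0
```

Run:
```python
from h import *
s=state();print(s['ft_force']@Rz(PSI),s['moment']@Rz(PSI));move(wld([-39,0,51.5]))
```

```text
[ 0.20999827 -0.44673143 -0.82795156] [0.01311235 0.04756361 0.02430428]
now [524.2 113.3  51.7] [ 3.141  0.    -0.299] F [ 0.1 -0.5 -0.8] shift [-0.0105  0.0005  0.0006] mm [-2.6  0.1  0.2]
```

Request:
arm_command(
  rows=[
    [[0, 0, 0.003], 0],
    [[0, 0, 0.003], 0],
    [[0, 0, 0.003], 0],
    [[0, 0, 0], 0],
    [[0, 0, 0], 0],
  ],
)

```text
t: 10.9
eef_pos: [524.2, 113.4, 51.4]
tcp_rot: [-3.141, -0.001, -0.299]
ft_force: [-7.1, -0.4, 23.6]
opening: 0.249
grip_force: 30.0
```

Fully seated: it bottoms at 51.5 with a firm reaction. Next I'll release, rise, and move beyond the lever tip with the fingers shut.

Request:
arm_command(
  rows=[
    [[0, 0, -0.008], 0],
    [[0, 0, 0], 0],
    [[0, 0, 0], 0],
    [[0, 0, 0], 0],
    [[0, 0, 0], 0],
  ],
  claw=0.5,
)

```text
t: 11.4
eef_pos: [524.2, 113.3, 51.4]
tcp_rot: [3.141, 0.0, -0.299]
ft_force: [-0.7, 0.1, -1.0]
opening: 0.496
grip_force: 0.0
```

Request:
arm_command(
  rows=[
    [[0, 0, -0.06], 0],
    [[0, 0, -0.12], 0],
    [[0, 0, -0.16], 0],
    [[0, 0, -0.12], 0],
    [[0, 0, -0.05], 0],
  ],
)

```text
t: 11.9
eef_pos: [525.0, 113.5, 181.6]
tcp_rot: [-3.14, -0.003, -0.299]
ft_force: [-0.2, 1.1, -0.4]
opening: 0.501
grip_force: 0.0
```

Request:
arm_command(
  rows=[
    [[0.06, 0, 0], 0],
    [[0.12, 0, 0], 0],
    [[0.12, 0, 0], 0],
    [[0.09, 0, 0], 0],
    [[0.03, 0, 0], 0],
  ],
  claw=0,
)

```text
t: 12.4
eef_pos: [625.7, 81.7, 177.6]
tcp_rot: [3.141, 0.001, -0.3]
ft_force: [-0.4, 0.9, -0.4]
opening: 0.134
grip_force: 0.0
```

Run:
```python
from h import *
print(jig(state()['eef_pos']).round(1), state()['opening'])
p,w=snap('scene','s4'); J=jig(w); hsv=cv2.cvtColor(p,cv2.COLOR_RGB2HSV)
b=(hsv[...,0]>100)&(hsv[...,0]<130)&(hsv[...,1]>120)&(J[...,0]>-70)&(J[...,0]<0)&(abs(J[...,1])<25)&(J[...,2]>40)
q=J[b]; print('relay',len(q),np.percentile(q,[2,10,50,90,98],axis=0).round(1).tolist())
o=(hsv[...,0]>4)&(hsv[...,0]<14)&(hsv[...,1]>170)&(J[...,2]>75)&(abs(J[...,1])<30)&(abs(J[...,0])<80)
q=J[o]; print('lever',len(q),np.percentile(q,[2,10,50,90,98],axis=0).round(1).tolist())
q=q[np.argsort(q[:,2])]; 
for s in np.array_split(q,5): print(s.mean(0).round(1))
cv2.imwrite('pics/c4.png',cv2.resize(p[110:240,240:370],(600,600),interpolation=cv2.INTER_CUBIC)[...,::-1])
```

```text
[ 70.   -0.2 177.6] 0.1338979719869418
relay 41 [[-43.7, -12.3, 45.5], [-38.1, -11.0, 46.5], [-22.3, -3.0, 54.3], [-19.6, 4.4, 77.8], [-17.3, 6.8, 78.8]]
lever 92 [[8.8, -10.9, 92.4], [13.3, -6.8, 99.6], [18.6, -2.1, 124.3], [25.1, 2.1, 147.0], [28.4, 5.2, 150.7]]
[12.7 -1.5 98.8]
[ 16.4  -0.3 111.6]
[ 19.   -2.  124.4]
[ 22.1  -1.7 137.6]
[ 25.7  -5.5 147.7]
```

View pics/c4.png

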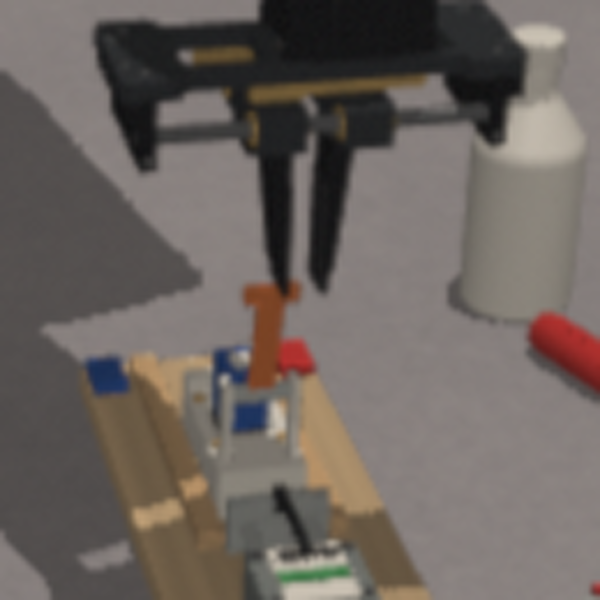

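The relay is home (top at z ≈ 78) and the lever is at about 1.83 rad. I'll sweep it shut along an arc.

Request:
arm_command(
  rows=[
    [[0, 0, 0.06], 0],
    [[0, 0, 0.124], 0],
    [[-0.04, 0, 0], 0],
    [[-0.06, 0, 0], 0],
    [[-0.05, 0, 0], 0],
  ],
)

```text
t: 12.95
eef_pos: [587.1, 94.0, 133.8]
tcp_rot: [3.141, 0.0, -0.299]
ft_force: [0.8, -0.2, 0.7]
opening: 0.008
grip_force: 0.3
```

Request:
arm_command(
  rows=[
    [[-0.04, 0, 0], 0],
    [[-0.045, 0, 0], 0],
    [[-0.042, 0, 0], 0],
    [[-0.07, 0, 0.038], 0],
    [[-0.049, 0, 0.06], 0],
  ],
)

```text
t: 13.45
eef_pos: [529.2, 112.0, 109.2]
tcp_rot: [-3.141, -0.002, -0.299]
ft_force: [1.0, 0.0, -0.9]
opening: 0.007
grip_force: 0.3
```

Request:
arm_command(
  rows=[
    [[-0.01, 0, 0.03], 0],
    [[-0.01, 0, 0.03], 0],
    [[0, 0, 0.016], 0],
    [[0, 0, 0], 0],
    [[0, 0, 0], 0],
  ],
)

```text
t: 13.95
eef_pos: [525.7, 112.9, 89.7]
tcp_rot: [-3.142, -0.0, -0.3]
ft_force: [0.3, 0.4, 0.0]
opening: 0.005
grip_force: 0.0
```

```bash
cat > look.py <<'E'
from h import *
import sys
n=sys.argv[1]
print(jig(state()['eef_pos']).round(1), state()['opening'], 'Fjig',(state()['ft_force']@Rz(PSI)).round(1))
p,w=snap('scene',n); J=jig(w); hsv=cv2.cvtColor(p,cv2.COLOR_RGB2HSV)
o=(hsv[...,0]>4)&(hsv[...,0]<14)&(hsv[...,1]>170)&(J[...,2]>70)&(abs(J[...,1])<30)&(abs(J[...,0])<90)
q=J[o]; print('lever',len(q)); q=q[np.argsort(q[:,0])]
for s in np.array_split(q,4): print(s.mean(0).round(1))
k=(hsv[...,2]<70)&(abs(J[...,1])<25)&(J[...,0]>85)&(J[...,0]<140)&(J[...,2]>44); q=J[k]; print('ptr',len(q),np.percentile(q[:,0],[5,50,95]).round(1) if len(q) else '')
E
python3 look.py s5
```

```text
[-34.8   0.2  89.7] 0.004786519619562574 Fjig [0.2 0.5 0. ]
lever 28
[-50.7  -8.6  88.8]
[-22.6  -3.2  87.5]
[-14.3  -4.1  87.2]
[-3.8 -2.8 88. ]
ptr 17 [ 85.7  96.4 111. ]
```

Request:
arm_command(
  rows=[
    [[0, 0, 0.006], 0],
    [[0, 0, 0.006], 0],
    [[0, 0, 0.004], 0],
    [[0, 0, 0], 0],
    [[0, 0, 0], 0],
  ],
)

```text
t: 14.5
eef_pos: [525.5, 113.1, 86.5]
tcp_rot: [-3.141, -0.001, -0.299]
ft_force: [-2.5, -0.8, 11.0]
opening: 0.006
grip_force: 5.6
```

The lever is shut: tip at 86.5 with an 11 N reaction. Now I'll go round behind the carrier.

Request:
arm_command(
  rows=[
    [[0, 0, -0.08], 0],
    [[-0.02, 0, -0.08], 0],
    [[-0.1, 0, 0], 0],
    [[-0.12, 0, 0], 0],
    [[-0.06, 0, 0], 0],
  ],
)

```text
t: 15.0
eef_pos: [451.6, 135.5, 125.7]
tcp_rot: [3.141, 0.001, -0.299]
ft_force: [0.5, -0.1, -0.4]
opening: 0.006
grip_force: 0.0
```

```bash
python3 look.py s6
python3 - <<'E'
from h import *
z=np.load('pics/s6.npz'); p=z['p']; move(wld([-105,-0.5,28]))
q,w=snap('top','t6')
o=np.zeros((560,800,3),np.uint8); o[:,:400]=cv2.resize(p[130:270,250:350],(400,560),interpolation=2); o[:,400:]=cv2.resize(q[160:300,215:315],(400,560),interpolation=2)
cv2.imwrite('pics/c6.png',o[...,::-1])
E
```

```text
[-1.122e+02 -1.000e-01  1.257e+02] 0.006110064865286058 Fjig [ 0.5  0.1 -0.4]
lever 60
[-53.1  -2.4  86.7]
[-42.6  -2.   86.4]
[-25.8  -3.8  86.6]
[-9.3 -3.3 86.8]
ptr 18 [ 86.5  99.5 111.4]
now [450.4 135.8 125.6] [ 3.141e+00  2.000e-03 -2.990e-01] F [-1.2  0.1  0.4] shift [0.0338 0.0014 0.3905] mm [ 8.5  0.4 97.6]
```

View pics/c6.png

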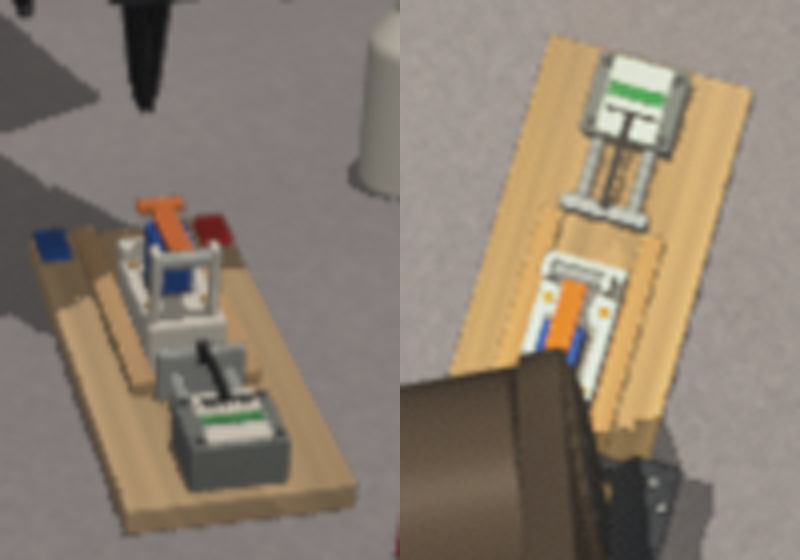

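The lever lies level over the relay (z 86.6 along its whole length), and the pointer sits below the green band. I'll descend into the channel and push forward.

Request:
arm_command(
  rows=[
    [[0, 0, 0.08], 0],
    [[0, 0, 0.12], 0],
    [[0, 0, 0.12], 0],
    [[0, 0, 0.05], 0],
    [[0, 0, 0.018], 0],
  ],
)

```text
t: 15.6
eef_pos: [454.2, 134.9, 27.1]
tcp_rot: [3.141, 0.001, -0.3]
ft_force: [-0.3, -0.4, 0.5]
opening: 0.005
grip_force: 0.0
```

Request:
arm_command(
  rows=[
    [[0.02, 0, 0], 0],
    [[0.03, 0, 0], 0],
    [[0.02, 0, 0], 0],
    [[0.02, 0, 0], 0],
    [[0.02, 0, 0], 0],
  ],
)

```text
t: 16.1
eef_pos: [480.5, 126.9, 29.0]
tcp_rot: [-3.141, -0.001, -0.3]
ft_force: [-0.2, 0.1, 0.4]
opening: 0.005
grip_force: 0.0
```

```bash
python3 -c "
from h import *
s=state();print(s['ft_force']@Rz(PSI));move(wld([-60,-0.5,28]))"
```

```text
[-0.20712226  0.06687228  0.37655428]
now [480.5 126.9  29. ] [-3.141e+00 -1.000e-03 -3.000e-01] F [-0.2  0.1  0.4] shift [0.0884 0.0027 0.0042] mm [22.1  0.7  1. ]
```

Request:
arm_command(
  rows=[
    [[0.012, 0.002, 0], 0],
    [[0.016, 0, 0], 0],
    [[0.016, 0, 0], 0],
    [[0.016, 0, 0], 0],
    [[0.016, 0, 0], 0],
  ],
)

```text
t: 16.6
eef_pos: [496.7, 121.0, 28.7]
tcp_rot: [3.141, 0.003, -0.299]
ft_force: [-8.1, 1.8, 5.2]
opening: 0.006
grip_force: 3.4
```

Request:
arm_command(
  rows=[
    [[0.008, 0, 0], 0],
    [[0.008, 0, 0], 0],
    [[0.008, 0, 0], 0],
    [[0.006, 0, 0], 0],
    [[0, 0, 0], 0],
  ],
)

```text
t: 17.1
eef_pos: [504.1, 118.8, 28.7]
tcp_rot: [3.141, 0.002, -0.299]
ft_force: [-4.2, -0.1, 4.2]
opening: 0.006
grip_force: 2.4
```

```bash
python3 -c "
from h import *
s=state();print(s['ft_force']@Rz(PSI));move(wld([-41.5,-0.5,28]))"; python3 look.py s7
```

```text
[-3.99066183 -1.35798006  4.16205834]
now [504.1 118.8  28.7] [ 3.141e+00  2.000e-03 -2.990e-01] F [-4.2 -0.1  4.2] shift [ 0.0628 -0.0005  0.0028] mm [15.7 -0.1  0.7]
[-57.2  -0.6  28.7] 0.005522922509429081 Fjig [-4.  -1.4  4.2]
lever 73
[-32.3  -6.3  85.1]
[-22.5  -2.3  86.9]
[-8.  -3.8 86.4]
[12.2 -4.2 86.6]
ptr 18 [ 85.9  96.3 110.7]
```

Request:
arm_command(
  rows=[
    [[0.006, 0, 0], 0],
    [[0.006, 0, 0], 0],
    [[0.006, 0, 0], 0],
    [[0.006, 0, 0], 0],
    [[0, 0, 0], 0],
  ],
)

```text
t: 17.65
eef_pos: [509.1, 117.1, 28.7]
tcp_rot: [3.14, 0.003, -0.299]
ft_force: [-8.8, 3.1, 7.4]
opening: 0.007
grip_force: 4.5
```

```bash
python3 look.py s8
```

```text
[-51.9  -0.7  28.7] 0.007387747516378184 Fjig [-9.3  0.3  7.4]
lever 80
[-29.5  -3.8  84.2]
[-20.4  -2.8  86.5]
[-2.8 -4.2 87.5]
[16.4 -3.7 86.9]
ptr 18 [ 87.2 102.2 114.1]
```

Request:
arm_command(
  rows=[
    [[0.006, 0, 0], 0],
    [[0.006, 0, 0], 0],
    [[0.006, 0, 0], 0],
    [[0.004, 0, 0], 0],
    [[0, 0, 0], 0],
  ],
)

```text
t: 18.2
eef_pos: [512.9, 115.8, 28.7]
tcp_rot: [3.14, 0.006, -0.299]
ft_force: [-14.7, 5.5, 12.4]
opening: 0.006
grip_force: 7.9
```

```bash
python3 look.py s9
python3 - <<'E'
from h import *
p=np.load('pics/s9.npz')['p']; q,w=snap('top','t9')
o=np.zeros((560,800,3),np.uint8); o[:,:400]=cv2.resize(p[170:268,270:340],(400,560),interpolation=2); o[:,400:]=cv2.resize(q[160:258,235:305],(400,560),interpolation=2)
cv2.imwrite('pics/c9.png',o[...,::-1])
E
```

```text
[-47.9  -0.9  28.7] 0.005595337047052157 Fjig [-15.6   0.9  12.4]
lever 79
[-24.9  -6.3  83.8]
[-14.1  -2.6  87.1]
[ 0.8 -3.9 86.6]
[21.6 -4.3 87.1]
ptr 22 [ 87.7 102.8 117.4]
```

View pics/c9.png

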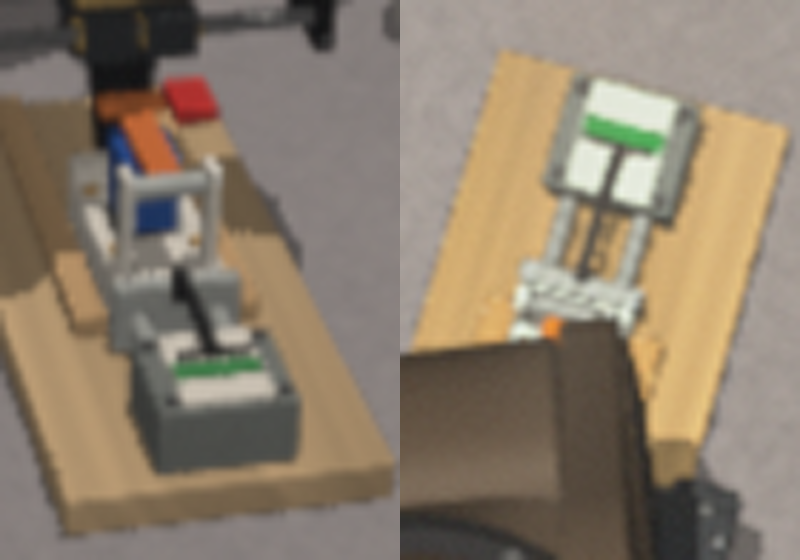

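The pointer (top-view crop at about (630,148)) is just touching the lower edge of the band, so the stop is about 8 mm in. I need roughly 4 mm more.

Request:
arm_command(
  rows=[
    [[0.004, 0, 0], 0],
    [[0.004, 0, 0], 0],
    [[0.004, 0, 0], 0],
    [[0.004, 0, 0], 0],
    [[0, 0, 0], 0],
  ],
)

```text
t: 18.8
eef_pos: [515.7, 114.8, 28.7]
tcp_rot: [3.139, 0.008, -0.299]
ft_force: [-18.6, 7.3, 16.1]
opening: 0.006
grip_force: 10.3
```

Request:
arm_command(
  rows=[
    [[0, 0, 0], 0],
    [[0, 0, 0], 0],
    [[0, 0, 0], 0],
    [[0, 0, 0], 0],
    [[0, 0, 0], 0],
  ],
)

```text
t: 19.3
eef_pos: [515.7, 114.8, 28.7]
tcp_rot: [3.139, 0.008, -0.299]
ft_force: [-19.4, 7.4, 15.6]
opening: 0.003
grip_force: 10.2
```

```bash
python3 look.py s10
python3 - <<'E'
from h import *
p=np.load('pics/s10.npz')['p']; q,w=snap('top','t10')
o=np.zeros((560,800,3),np.uint8); o[:,:400]=cv2.resize(p[170:268,270:340],(400,560),interpolation=2); o[:,400:]=cv2.resize(q[160:230,245:295],(400,560),interpolation=2)
cv2.imwrite('pics/c10.png',o[...,::-1])
E
```

```text
[-44.9  -1.   28.7] 0.00268746666339623 Fjig [-20.7   1.4  15.6]
lever 81
[-19.5  -4.5  85.1]
[-11.   -2.4  86.9]
[ 5.6 -3.4 86.4]
[25.  -4.4 87.3]
ptr 27 [ 90.2 108.6 121.4]
```

View pics/c10.png

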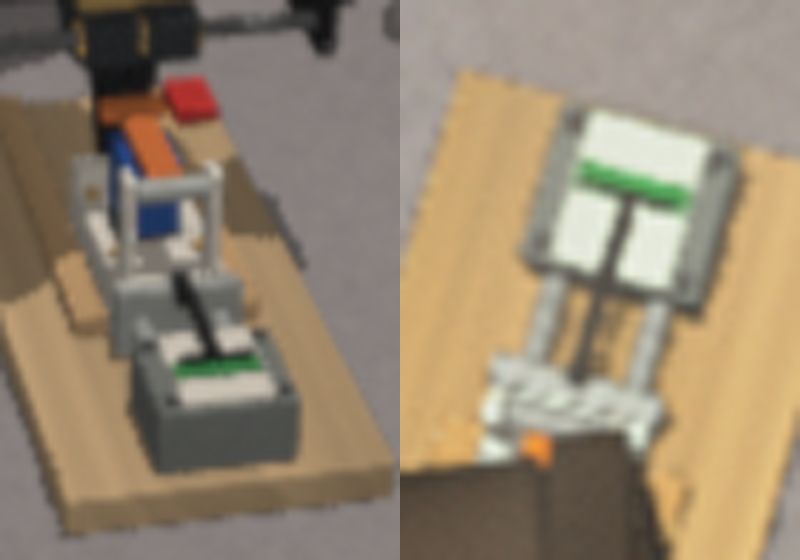

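Request:
arm_command(
  rows=[
    [[0.004, 0, 0], 0],
    [[0.004, 0, 0], 0],
    [[0.002, 0, 0], 0],
    [[0, 0, 0], 0],
    [[0, 0, 0], 0],
  ],
)

```text
t: 19.9
eef_pos: [517.4, 114.2, 28.7]
tcp_rot: [3.139, 0.009, -0.299]
ft_force: [-21.3, 8.3, 19.3]
opening: 0.002
grip_force: 11.9
```

Request:
arm_command(
  rows=[
    [[0, 0, 0], 0],
    [[0, 0, 0], 0],
    [[0, 0, 0], 0],
    [[0, 0, 0], 0],
    [[0, 0, 0], 0],
  ],
)

```text
t: 20.4
eef_pos: [517.4, 114.2, 28.7]
tcp_rot: [3.139, 0.009, -0.299]
ft_force: [-22.7, 8.1, 18.5]
opening: 0.002
grip_force: 11.9
```

```bash
python3 look.py s11
python3 - <<'E'
from h import *
q,w=snap('top','t11')
p=np.load('pics/s11.npz')['p']
o=np.zeros((560,800,3),np.uint8); o[:,:400]=cv2.resize(p[170:268,270:340],(400,560),interpolation=2); o[:,400:]=cv2.resize(q[160:230,245:295],(400,560),interpolation=2)
cv2.imwrite('pics/c11.png',o[...,::-1])
for n in ('t0','t9','t10','t11'):
    z=np.load(f'pics/{n}.npz'); J=jig(z['w']); hsv=cv2.cvtColor(z['p'],cv2.COLOR_RGB2HSV)
    k=(hsv[...,2]<110)&(hsv[...,0]*1.0>=0)&(abs(J[...,1])<14)&(J[...,0]>85)&(J[...,0]<140)&(J[...,2]>42)
    g=(hsv[...,0]>40)&(hsv[...,0]<85)&(hsv[...,1]>90)&(abs(J[...,1])<25)&(J[...,0]>85)&(J[...,0]<140)
    pad=(abs(J[...,1])>19)&(abs(J[...,1])<25)&(J[...,2]>44)&(J[...,2]<54)&(J[...,0]>40)&(J[...,0]<80)
    print(n,'ptr max',np.percentile(J[k][:,0],[90,98]).round(1),'green',np.percentile(J[g][:,0],[3,50,97]).round(1),'pad',np.percentile(J[pad][:,0],[5,50,95]).round(1),pad.sum())
E
```

```text
[-43.1  -1.   28.7] 0.0018019577940806388 Fjig [-24.    1.1  18.5]
lever 79
[-18.3  -5.2  85.2]
[-8.7 -2.8 86.9]
[ 9.  -3.6 86.9]
[28.1 -4.3 86.9]
ptr 30 [ 88.6 105.3 123.1]
t0 ptr max [103.6 107.4] green [119.9 122.2 125.4] pad [46.  50.8 54. ] 19
t9 ptr max [111.8 115.3] green [118.7 122.4 125.1] pad [44.5 53.8 59.2] 24
t10 ptr max [115.  118.8] green [121.5 123.5 125.6] pad [47.5 58.6 63.2] 28
t11 ptr max [119.  121.4] green [121.4 123.9 124.7] pad [49.1 60.5 64. ] 20
```

View pics/c11.png

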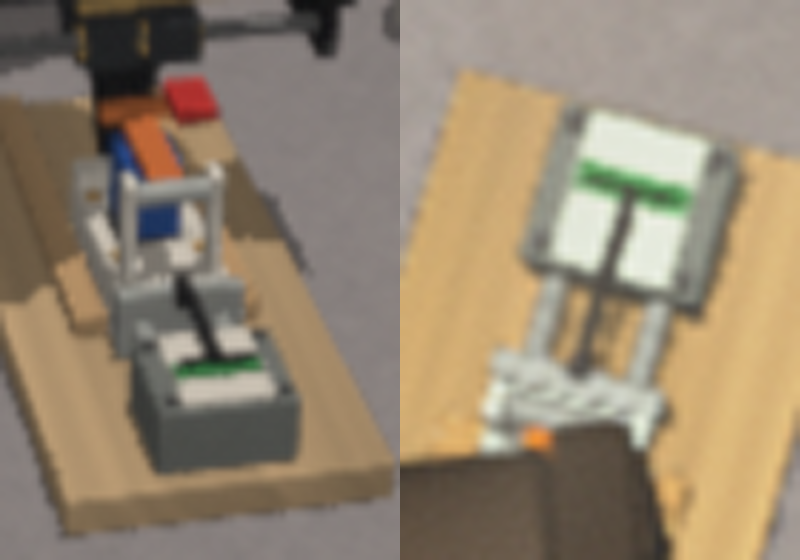

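The pointer now stands mid-band, about 12 mm in, and the push is steady. Handing in.

```bash
python3 -c "
from h import *
print(env.job_done())"
```

```text
the job is handed in; nothing more can be done
None
```

I handed the job in at about 20 s: the relay is home, the lever is shut, and the carrier is held against the stop with the pointer mid-band (about 12 mm in, roughly 10 N); the verdict wasn't shown.

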